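Weight the fresh map repair from the spring dispenser

ROBOT

A 6-joint arm with a two-finger parallel gripper is mounted at the origin on the work surface. World frame = base frame: x ahead of the robot, y to its left, z up, the work surface at z = 0. Lengths are in mm, angles in rad, forces in N, time in s.
With the tool pointing down it reaches from about 350 to 875 mm from the base axis. Payload 15.5 kg.
Tool frame: the origin (TCP) lies midway between the tips of the shut fingers; the grasp point (between the pads) lies 19 mm behind it; z points along the fingers, y is the direction in which the jaws open and shut (so a half turn about z gives the same grasp; the last joint's range is limited). The gripper opens to 85 mm and grips with 20 to 120 N. Pads are 22 mm wide; open, the fingers measure 114 mm over their backs; the gripper's body (76 mm by 85 mm) begins 54 mm behind the grasp point. The pads swing forward as they close: fully open they stand 13 mm farther back than shut.
Start: joints at [1.008, 0.494, 1.345, -0, 1.302, -0.096], TCP at [281.265, 558.136, 199.077] pointing down, gripper open.
Joint ranges: [-2.91, 2.91], [-0.82, 2.16], [0.22, 2.67], [-1.22, 4.37], [0.12, 2.79], [-3.08, 3.08]. Speed limits (rad/s): [1.89, 1.89, 2.57, 3.01, 3.01, 3.01].

INTERFACE

Orientations are given as a 3x3 rotation matrix whose columns are the frame's x, y, z axes.
In Python, from bench import ctrl, vision gives the robot as it stands. The module is installed in compiled form; this text tells all that it offers.
- The arm moves only by the tool play_rows, never from a script. Its argument "moves" is a list of rows, each a list of 2 entries, a list of its own where there are three numbers: the shift along the tool's x, y, z in cm, then the turn, a rotation vector about the tool's x, y, z in rad. In form: [[[dx, dy, dz], [ax, ay, az]], ...]. A call has 1 to 5 rows; each row is the pose to reach, as a shift and turn from the pose commanded when the call began, along the tool's axes at that moment; what a row does not reach only later rows make up. A row lasts 1/8 s, in which the tool goes at most 62.5 mm and 10.7 degrees, less where a joint would pass 70% of its speed; a pose out of reach is approached as far as the arm can. A call with a gripper value outside its range is refused whole. "gripper" is the opening, from 0 (shut) to 1 (fully open), set as the call begins (left out, the last holds). The fingers move at their own pace and stop on an object; the grip force is fixed at half the most. Time passes only in rows, so rows that repeat a pose let the fingers close. It gives the time, the measured TCP pose, the force and the opening at its end, in the units of the state.
- ctrl.read_state(): the state, without advancing time (a new reading comes with each control period).
- vision.snapshot(name): name is "side" or "top"; returns (picture, depth): 384x512x3 uint8, red, green, blue; 384x512 float32, mm along the optical axis (not along the pixel's ray), 0 where there is no reading.
- vision.calibration(name): a dict with "K" (3x3 intrinsics, pixels), "camera_from_world" (4x4, takes a point from world to camera coordinates). Camera axes: x right, y down, z forward; pixel columns grow to the right and rows downward; lengths in mm; the calibration is good to about 2 mm. A picture is of the moment at which its call begins. calibration takes no time and is no camera call.
- ctrl.sign_off(): hands the job in, once; it reports no verdict.
Trained networks look in the newest picture that a camera, given by its name, has taken for a name from the list of things; names that differ only in an ending like _2 or _b are one class to them, and where a whole thing is asked for, a point or a joint stands for the part that bears it (a point fixed in the world has none). Each returns a list of dicts, best first, with "confidence" (0 to 1); they miss things now and then, are a little off and sometimes report something else, mostly with a low value. They report only what shows in the picture. A call takes as long as a camera call. They do not tell look-alikes from the thing itself.
- vision.trace(query, camera): "pixels" (384x512 bool, what is visible of it) and "box" ([left, top, width, height] in pixels, round what is visible of it).
The state is a dict: "time": time; "joint_pos": joint angles; "dq": joint speeds; "tau": joint torques, N m; "tcp_pos": TCP position; "orientation": TCP orientation; "force": force on the tool from outside, world axes, zero at the start; "torque": the same for the moment, N m; "gripper_width": opening from 0.0 (shut) to 1.0 (fully open).
Only numpy, scipy, OpenCV 4.12 (cv2) and the standard library are available. Lean on these libraries where they do the work, as an engineer would, in place of code of your own. Each camera call takes 0.05 s, during which the arm holds its last target. There are 200 camera calls.

TASK

Take the top steel weight from the spring-loaded dispenser, so that the spring brings the next one up, and set it down gently, flat and centred, on the bare blue blotter pad that covers a fresh repair on the map. The other blue pad already has its weight: leave that one alone, and leave the other weights in the dispenser.

Things in the scene. Friction and masses are not known exactly. Their poses are not given: they have to be found in the camera images.
- weight_top_center (a point): Centre (half-way up) of the dispenser's top weight, z up: a plain steel disc 54 mm across, 24 mm high, about 0.43 kg, brass spot on top, green band near its foot. It lies loose on two more like it. Its upper 21 mm stand proud of the dispenser's red rim, only its lowest 3 mm are inside (loose fit; +-2 mm), so this centre is about 9 mm above the rim, about 100 mm above the table. It lifts straight up.
- follower (a joint): Height (m) of the spring platform under the weights, in an upright dispenser: grey base 100 mm across, six steel rods, red collar on top, 72 mm across, rim 91 mm above the table, fixed. 0 with three weights; rises by itself about 0.024 (one weight's height) when one is taken; about 180 N/m, gives when pressed down.
- pad_bare_top (a point): Centre of the upper face of the bare blue blotter pad, a flat square 86 x 86 mm, 4 mm thick, lying fixed on the map, z up. A weight standing on it has its centre 12 mm above this point.
- weight_done_center (a point): Centre (half-way up) of another such weight (54 mm across, 24 mm high), which already stands on the second blue pad, loose; it must stay where it is.
Not all that is in view belongs to the job. Leave any green or turquoise look-alike of the part that bears pad_bare_top alone.

How it is judged (in metres and radians):
On the way:
1. the top weight is lifted clear of the dispenser and the next one has risen (height (world z) of weight_top_center above 0.125 m and value of joint follower between 0.014 and 0.034 m), for 0.1 s.
At the end, for the whole second after the job is handed in: The top weight stands flat (7 degrees), released and still on the bare blue pad, centred within 16 mm; the dispenser's platform has risen one weight (16 to 32 mm), its other two weights still on it; the weight on the other pad is within 15 mm of its start (horizontal distance between weight_top_center and pad_bare_top below 0.016 m and z of weight_top_center in the frame of pad_bare_top between 0.008 and 0.016 m and angle between weight_top_center's own z axis and vertical below 0.12 rad and linear speed of weight_top below 0.02 m/s and value of joint follower between 0.016 and 0.032 m and distance of weight_done_center from where it was at the start of the episode below 0.015 m); the robot touches nothing.
It fails at once if the weight already standing on the other pad is moved by more than 15 mm (distance of weight_done_center from where it was at the start of the episode above 0.015 m).
It fails at once if the weight is pressed or slammed onto the pad with more than 80 N (contact force between weight_top and pad_bare above 80 N).
It fails at once if the weight is dropped: let go more than about 14 mm above the pad (horizontal distance between weight_top_center and pad_bare_top below 0.12 m and z of weight_top_center in the frame of pad_bare_top above 0.026 m and contact force between weight_top and the fingers below 0.3 N).
It also fails if it takes over 42 s, if anything falls off the work surface, if the arm or the gripper's body presses on something with over 40 N, if the wrist force passes 120 N, or if a joint passes its speed limit or range.

## Working session

There is one attempt and no reset: what is moved stays moved. The work goes in short steps, Python scripts to look and compute and a tool call to move; the robot and the scene stay as the last step left them, time stands still between calls to the robot, and variables do not carry over. Pictures are saved under pics/ and viewed, about 8 in all and at most 12, crops included, and the job is handed in when it is done.

Besides the shell and the picture viewer there is one more tool, called after "Emit:" as name(argument=value, ...) on one line, values as JSON. play_rows: Moves the arm, as the interface text tells. Its arguments: {"type":"object","properties":{"moves":{"type":"array","items":{"type":"array"}},"gripper":{"type":"number"}},"required":["moves"]}

```bash
mkdir -p pics
cat > h.py <<'E'
import numpy as np, cv2
from bench import ctrl, vision
def world(cam, depth):
    c=vision.calibration(cam); K=np.array(c["K"]); T=np.linalg.inv(np.array(c["camera_from_world"]))
    v,u=np.indices(depth.shape); 
    P=np.stack([(u-K[0,2])/K[0,0]*depth,(v-K[1,2])/K[1,1]*depth,depth,np.ones_like(depth)],-1)
    W=(P@T.T)[...,:3]; W[depth<=0]=np.nan; return W
E
python3 - <<'E'
from h import *
ims=[]
for cam in("top","side"):
    im,d=vision.snapshot(cam); W=world(cam,d); np.savez(f"{cam}.npz",im=im,d=d,W=W)
    cv2.imwrite(f"pics/{cam}0.png",im[...,::-1])
    C=np.linalg.inv(np.array(vision.calibration(cam)["camera_from_world"])); print(cam,C[:3,3].round(),C[:3,2].round(2))
    for q in("weight_top_center","pad_bare_top","weight_done_center","follower"):
        for r in vision.trace(q,cam):
            p=r["pixels"]; w=W[p]; w=w[~np.isnan(w[:,0])]
            if len(w)<5: print(q,'few');continue
            zt=np.percentile(w[:,2],95); t=w[abs(w[:,2]-zt)<4]
            print(q,round(r["confidence"],2),r["box"],"ztop",zt.round(1),"med",np.median(t,0).round(1),"mid",((t.min(0)+t.max(0))/2).round(1),"ext",np.ptp(t,0).round(0), im[p].mean(0).round())
print(ctrl.read_state())
E
```

```text
top [ 198.  -50. 1474.] [ 0.14  0.01 -0.99]
weight_top_center 0.73 [127.1, 152.2, 17.9, 21.2] ztop 116.5 med [472.9 313.3 114.7] mid [472.9 310.2 116.2] ext [51. 48.  7.] [143. 141. 116.]
pad_bare_top 0.71 [312.3, 228.1, 31.1, 34.3] ztop 9.9 med [ 258.1 -240.     7.8] mid [ 256.4 -238.9    9.8] ext [92. 91.  8.] [ 78. 157. 147.]
pad_bare_top 0.61 [321.4, 134.1, 28.8, 27.9] ztop 9.5 med [ 554.1 -264.7    7.1] mid [ 555.7 -266.6    9.4] ext [92. 88.  8.] [ 62.  80. 104.]
pad_bare_top 0.61 [360.9, 241.4, 34.4, 32.8] ztop 10.3 med [ 219.6 -383.8    7.9] mid [ 218.2 -386.8   10.2] ext [91. 93.  8.] [ 77. 140.  83.]
weight_done_center 0.53 [253.4, 141.4, 17.4, 19.7] ztop 33.0 med [526.  -40.8  30.9] mid [526.5 -41.1  32.5] ext [49. 48.  7.] [151. 151. 126.]
side [ 151. -685.  837.] [ 0.25  0.63 -0.74]
pad_bare_top 0.97 [196.4, 279.5, 52.1, 50.9] ztop 7.5 med [ 252.7 -240.6    5.3] mid [ 253.8 -239.5    6.7] ext [97. 99.  6.] [ 49. 145. 131.]
pad_bare_top 0.89 [330.8, 250.5, 49.8, 41.9] ztop 7.0 med [ 550.3 -267.3    4.8] mid [ 552.7 -265.5    6.4] ext [94. 94.  7.] [ 57.  80. 109.]
pad_bar
[... 384 characters left out ...]
      1.30247700e+00, -9.55079171e-02]), 'dq': array([ 1.68131888e-04,  3.38899022e-04,  1.79421083e-03, -1.58256022e-03,
        8.52692804e-04,  5.79690128e-05]), 'tau': array([-2.02108793e-03, -8.81453204e+01, -3.84016299e+01, -2.79603400e-04,
        2.16163106e-03,  9.82394999e-05]), 'tcp_pos': array([281.25458794, 558.12185932, 199.04392634]), 'orientation': array([[-8.93022306e-01,  4.50012400e-01, -2.26235119e-05],
       [ 4.50012400e-01,  8.93022305e-01, -5.22428374e-05],
       [-3.30662387e-06, -5.68348801e-05, -9.99999998e-01]]), 'force': array([ 0.17115984, -0.6576373 ,  0.06720996]), 'torque': array([-0.01210431,  0.00625202, -0.00270823]), 'gripper_width': 1.0028674818484284}
```

View pics/top0.png

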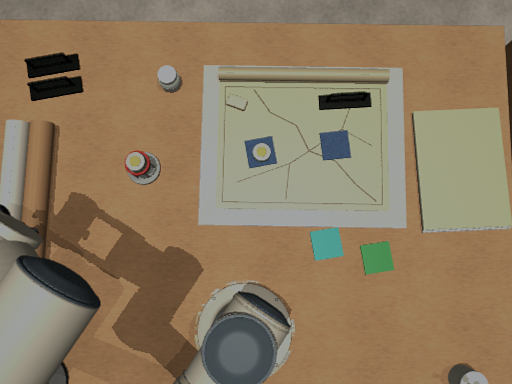

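View pics/side0.png

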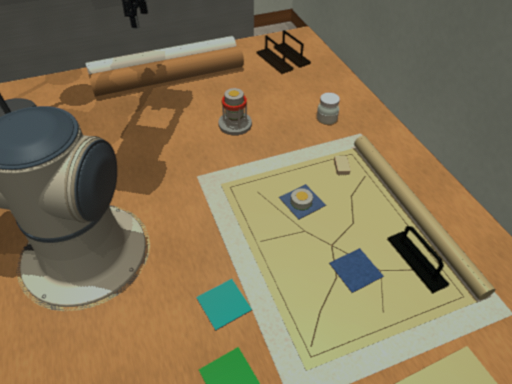

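The pictures show the dispenser at top (137,163) and side (235,108). The bare blue pad is at top (335,145) and side (356,269), and the finished weight is at top (262,152). The turquoise and green squares are decoys. I'll refine with colour masks next.

```bash
cat >> h.py <<'E'
def onplane(cam,uv,z):
    c=vision.calibration(cam);K=np.array(c["K"]);T=np.linalg.inv(np.array(c["camera_from_world"]))
    uv=np.atleast_2d(uv).astype(float); r=np.c_[uv,np.ones(len(uv))]@np.linalg.inv(K).T@T[:3,:3].T; o=T[:3,3]
    return o+r*((z-o[2])/r[:,2])[:,None]
def colour(im,lo,hi,box):
    m=cv2.inRange(cv2.cvtColor(np.ascontiguousarray(im),cv2.COLOR_RGB2HSV),lo,hi); k=np.zeros_like(m); l,t,r,b=box; k[t:b,l:r]=m[t:b,l:r]; return k>0
def mid(cam,m,z):
    v,u=np.nonzero(m); p=onplane(cam,np.c_[u,v],z); (c,s,a)=cv2.minAreaRect(p[:,:2].astype(np.float32)); return len(u),p.mean(0).round(1),np.round(c,1),np.round(s,0),round(a,1)
E
python3 - <<'E'
from h import *
B={"top":dict(pad=(312,122,360,168),w=(118,145,165,190),done=(240,130,285,172)),"side":dict(pad=(325,240,390,300),w=(215,80,260,140),done=(275,180,330,220))}
for cam in B:
    im=np.load(cam+".npz")["im"]; b=B[cam]
    print(cam,"pad",mid(cam,colour(im,(100,80,30),(130,255,255),b["pad"]),4))
    print(" brass",mid(cam,colour(im,(18,110,120),(35,255,255),b["w"]),112))
    print(" red",mid(cam,colour(im,(0,150,60),(8,255,255),b["w"])|colour(im,(172,150,60),(180,255,255),b["w"]),91))
    print(" donebrass",mid(cam,colour(im,(18,110,120),(35,255,255),b["done"]),28))
    W=np.load(cam+".npz")["W"]
    l,t,r,bb=b["w"]; w=W[t:bb,l:r].reshape(-1,3); w=w[(w[:,2]>105)]; print(" wtop",len(w),w.mean(0).round(1),w.min(0).round(),w.max(0).round())
t=np.load("top.npz")["im"][135:185,108:168]; s=np.load("side.npz")["im"][80:140,205:265]
cv2.imwrite("pics/crop.png",np.hstack([cv2.resize(x,(400,400),interpolation=cv2.INTER_CUBIC) for x in(t,s)])[...,::-1])
W=np.load("top.npz")["W"]; print("handle",W[90:112,318:372].reshape(-1,3)[W[90:112,318:372].reshape(-1,3)[:,2]>25].min(0))
E
```

```text
top pad (724, array([ 555.1, -264.3,    4. ]), array([ 555.4, -264.4]), array([83., 82.]), 7.4)
 brass (73, array([472.9, 314.2, 112. ]), array([459.5, 324.5]), array([25., 61.]), 54.1)
 red (135, array([467.4, 302.8,  91. ]), array([472. , 310.3]), array([66., 72.]), 73.4)
 donebrass (58, array([525.6, -41.4,  28. ]), array([525.6, -41. ]), array([21., 24.]), 1.0)
 wtop 289 [473.6 311.8 111.8] [447. 285. 105.] [500. 339. 121.]
side pad (1202, array([ 553. , -265.8,    4. ]), array([ 553.6, -264.3]), array([84., 84.]), 7.5)
 brass (47, array([471.7, 316.5, 112. ]), array([472.4, 317.9]), array([24., 25.]), 70.5)
 red (150, array([463.9, 290.5,  91. ]), array([466.9, 297.1]), array([64., 69.]), 74.0)
 donebrass (77, array([523.9, -40.2,  28. ]), array([523.9, -40.2]), array([23., 27.]), 69.1)
 wtop 206 [468.7 309.5 112.1] [443. 285. 105.] [497. 341. 117.]
handle [ 684.9511393  -354.56653523   25.0711275 ]
```

View pics/crop.png

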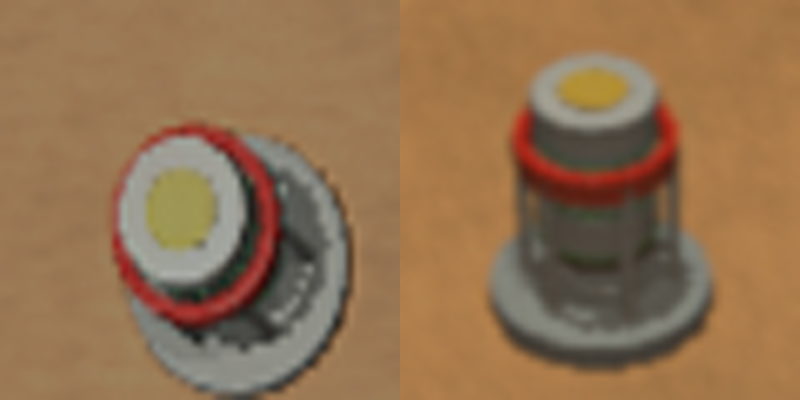

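The crop shows the brass spot centred at about top (131,161) and side (234,93), inside the red rim. My estimates are weight (472,314) and pad (554.5,-265). I'll move above the dispenser.

Emit:
play_rows(moves=[[[-28.0,-13.2,0],[0,0,0]],[[-28.0,-13.2,0],[0,0,0]],[[-28.0,-13.2,0],[0,0,0]],[[-28.0,-13.2,0],[0,0,0]],[[-28.0,-13.2,0],[0,0,0]]], gripper=1.0)

```text
time: 1.12
tcp_pos: [473.1, 312.5, 199.3]
orientation: [[-0.893, 0.45, 0.0], [0.45, 0.893, 0.0], [-0.0, 0.0, -1.0]]
force: [0.7, 0.7, 0.5]
gripper_width: 1.0
```

Emit:
play_rows(moves=[[[0,0,3],[0,0,0]],[[0,0,6],[0,0,0]],[[0,0,6],[0,0,0]]])

```text
time: 1.5
tcp_pos: [470.8, 313.5, 137.6]
orientation: [[-0.893, 0.45, -0.003], [0.45, 0.893, -0.002], [0.002, -0.003, -1.0]]
force: [-0.4, 0.7, 1.3]
gripper_width: 1.0
```

Run:
```python
from h import *
s=ctrl.read_state(); print(s["tcp_pos"],s["orientation"].round(3),s["force"],s["time"])
o=[]
for cam,(a,b,c,d) in(("top",(130,200,95,180)),("side",(40,140,180,290))):
    im,_=vision.snapshot(cam); o.append(cv2.resize(im[a:b,c:d],(400,400),interpolation=cv2.INTER_CUBIC))
cv2.imwrite("pics/pre.png",np.hstack(o)[...,::-1])
```

```text
[470.81272194 313.50574455 137.58528594] [[-0.893  0.45  -0.003]
 [ 0.45   0.893 -0.002]
 [ 0.002 -0.003 -1.   ]] [-0.43980647  0.68039042  1.2661903 ] 1.5
```

View pics/pre.png

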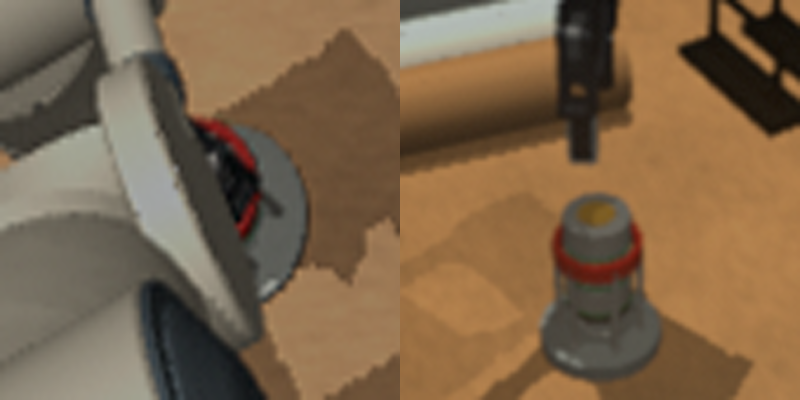

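Run:
```python
from h import *
c=vision.calibration("side");K=np.array(c["K"]);M=np.array(c["camera_from_world"])
for p in([472,314,112],[470.8-.45*48,313.5-.893*48,150],[470.8-.45*48,313.5-.893*48,146]):
    q=K@(M@np.r_[p,1])[:3]; print((q[:2]/q[2]).round(1))
```

```text
[233.8  93.3]
[230.6  91.9]
[230.7  93.2]
```

Emit:
play_rows(moves=[[[0,0,2],[0,0,0]],[[0,0,4],[0,0,0]],[[0,0,4.8],[0,0,0]],[[0,0,4.8],[0,0,0]],[[0,0,4.8],[0,0,0]]])

```text
time: 2.22
tcp_pos: [472.4, 314.6, 92.1]
orientation: [[-0.893, 0.45, 0.001], [0.45, 0.893, 0.001], [-0.001, 0.001, -1.0]]
force: [0.2, -1.1, -0.0]
gripper_width: 1.002
```

Run:
```python
from h import *
im,d=vision.snapshot("side"); W=world("side",d)
cv2.imwrite("pics/pre2.png",cv2.resize(im[40:140,180:290],(770,600),interpolation=cv2.INTER_CUBIC)[...,::-1])
print(ctrl.read_state()["tcp_pos"])
for v in range(64,100,3): print(v,W[v,222:248:3].round()[:,1:].tolist())
```

```text
[472.40497788 314.57249973  91.97956639]
64 [[585.0, 40.0], [262.0, 242.0], [253.0, 246.0], [255.0, 243.0], [275.0, 228.0], [282.0, 222.0], [583.0, 29.0], [591.0, 21.0], [622.0, -1.0]]
67 [[589.0, 27.0], [258.0, 236.0], [252.0, 238.0], [250.0, 238.0], [285.0, 213.0], [281.0, 214.0], [606.0, 2.0], [601.0, 3.0], [603.0, -1.0]]
70 [[591.0, 14.0], [255.0, 229.0], [253.0, 229.0], [249.0, 230.0], [349.0, 163.0], [282.0, 205.0], [593.0, -1.0], [585.0, 2.0], [585.0, -1.0]]
73 [[595.0, 0.0], [254.0, 221.0], [255.0, 219.0], [249.0, 221.0], [273.0, 203.0], [278.0, 198.0], [566.0, 5.0], [568.0, 1.0], [562.0, 3.0]]
76 [[576.0, 1.0], [253.0, 214.0], [250.0, 214.0], [247.0, 214.0], [272.0, 196.0], [352.0, 140.0], [554.0, 1.0], [553.0, -0.0], [551.0, -2.0]]
79 [[559.0, 1.0], [252.0, 206.0], [550.0, 2.0], [550.0, 0.0], [264.0, 192.0], [541.0, 1.0], [535.0, 3.0], [536.0, -0.0], [533.0, -1.0]]
82 [[541.0, 2.0], [253.0, 196.0], [254.0, 194.0], [248.0, 196.0], [261.0, 185.0], [525.0, 0.0], [522.0, -0.0], [520.0, -1.0], [512.0, 2.0]]
85 [[523.0, 2.0], [251.0, 188.0], [244.0, 191.0], [242.0, 191.0], [264.0, 174.0], [504.0, 4.0], [506.0, -0.0], [502.0, 0.0], [494.0, 3.0]]
88 [[508.0, 2.0], [504.0, 2.0], [267.0, 166.0], [263.0, 167.0], [267.0, 163.0], [496.0, -3.0], [492.0, -2.0], [484.0, 1.0], [479.0, 3.0]]
91 [[493.0, 1.0], [335.0, 111.0], [266.0, 158.0], [267.0, 155.0], [266.0, 154.0], [322.0, 111.0], [317.0, 113.0], [469.0, 0.0], [465.0, 1.0]]
94 [[477.0, 0.0], [317.0, 114.0], [269.0, 146.0], [265.0, 147.0], [269.0, 143.0], [303.0, 116.0], [303.0, 113.0], [458.0, -3.0], [448.0, 2.0]]
97 [[466.0, -2.0], [309.0, 110.0], [303.0, 112.0], [299.0, 113.0], [299.0, 111.0], [292.0, 113.0], [291.0, 112.0], [316.0, 91.0], [432.0, 2.0]]
```

View pics/pre2.png

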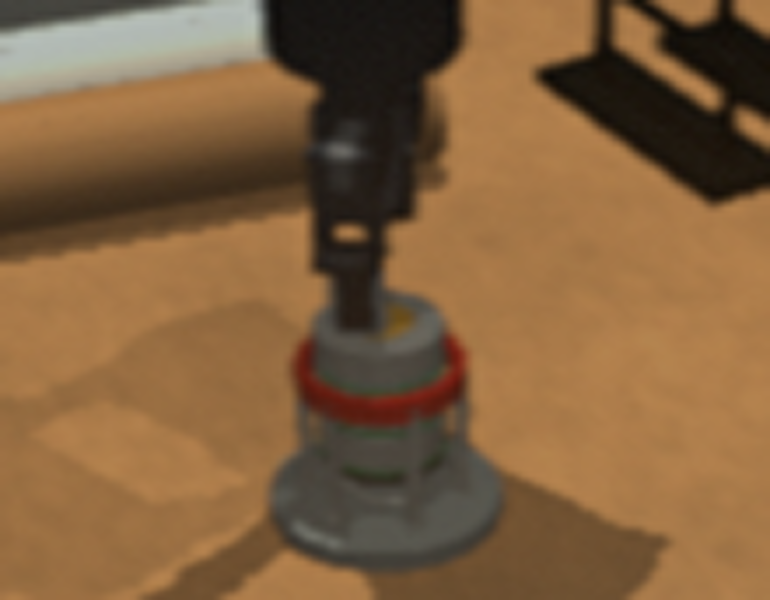

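The picture doesn't match the stated geometry. With the TCP at z=92, the near fingertip appears at side (231,95), about z=143, well above the nominal 105. Going down with the jaws open is safe under either reading, because 85 mm clears the 72 mm collar. I'll check again lower down.

Emit:
play_rows(moves=[[[0,0,1.2],[0,0,0]],[[0,0,2.4],[0,0,0]],[[0,0,2.4],[0,0,0]]])

```text
time: 2.65
tcp_pos: [471.1, 313.8, 65.7]
orientation: [[-0.893, 0.45, -0.002], [0.45, 0.893, -0.001], [0.001, -0.002, -1.0]]
force: [0.0, -0.5, 0.4]
gripper_width: 1.001
```

Run:
```python
from h import *
o=[]
im,d=vision.snapshot("side"); W=world("side",d); o.append(cv2.resize(im[40:140,180:290],(440,400),interpolation=cv2.INTER_CUBIC))
s=ctrl.read_state();print(s["tcp_pos"],s["force"])
for v in range(85,120,2): print(v,W[v,225:243:3].round()[:,1:].tolist())
cv2.imwrite("pics/pre3.png",np.hstack(o)[...,::-1])
```

```text
[471.46511149 313.99021018  66.35280207] [-0.17808419 -0.36067669 -0.4375572 ]
85 [[255.0, 186.0], [250.0, 187.0], [249.0, 186.0], [268.0, 171.0], [349.0, 112.0], [501.0, 3.0]]
87 [[254.0, 181.0], [509.0, -0.0], [247.0, 181.0], [263.0, 169.0], [501.0, -2.0], [491.0, 3.0]]
89 [[255.0, 174.0], [263.0, 166.0], [263.0, 164.0], [262.0, 163.0], [331.0, 112.0], [484.0, -0.0]]
91 [[255.0, 168.0], [251.0, 169.0], [248.0, 169.0], [258.0, 159.0], [318.0, 114.0], [318.0, 113.0]]
93 [[252.0, 164.0], [249.0, 164.0], [246.0, 164.0], [247.0, 161.0], [310.0, 113.0], [309.0, 112.0]]
95 [[311.0, 115.0], [265.0, 146.0], [263.0, 145.0], [267.0, 141.0], [301.0, 113.0], [296.0, 115.0]]
97 [[312.0, 108.0], [269.0, 137.0], [259.0, 142.0], [264.0, 136.0], [291.0, 114.0], [292.0, 111.0]]
99 [[309.0, 103.0], [270.0, 130.0], [259.0, 136.0], [266.0, 129.0], [288.0, 110.0], [287.0, 108.0]]
101 [[312.0, 94.0], [265.0, 127.0], [263.0, 126.0], [266.0, 122.0], [284.0, 106.0], [294.0, 97.0]]
103 [[314.0, 86.0], [275.0, 113.0], [265.0, 118.0], [262.0, 118.0], [286.0, 98.0], [294.0, 90.0]]
105 [[300.0, 90.0], [296.0, 90.0], [290.0, 93.0], [290.0, 91.0], [287.0, 90.0], [277.0, 96.0]]
107 [[298.0, 84.0], [289.0, 89.0], [287.0, 89.0], [278.0, 93.0], [278.0, 91.0], [275.0, 91.0]]
109 [[316.0, 64.0], [294.0, 79.0], [285.0, 83.0], [277.0, 87.0], [280.0, 82.0], [279.0, 81.0]]
111 [[319.0, 55.0], [297.0, 69.0], [294.0, 69.0], [291.0, 70.0], [287.0, 70.0], [290.0, 65.0]]
113 [[317.0, 49.0], [297.0, 62.0], [292.0, 64.0], [291.0, 62.0], [287.0, 63.0], [292.0, 57.0]]
115 [[351.0, 15.0], [293.0, 58.0], [293.0, 56.0], [288.0, 58.0], [290.0, 53.0], [290.0, 51.0]]
117 [[339.0, 17.0], [293.0, 51.0], [298.0, 45.0], [287.0, 51.0], [290.0, 46.0], [288.0, 45.0]]
119 [[332.0, 15.0], [297.0, 41.0], [295.0, 41.0], [289.0, 42.0], [289.0, 40.0], [310.0, 21.0]]
```

View pics/pre3.png

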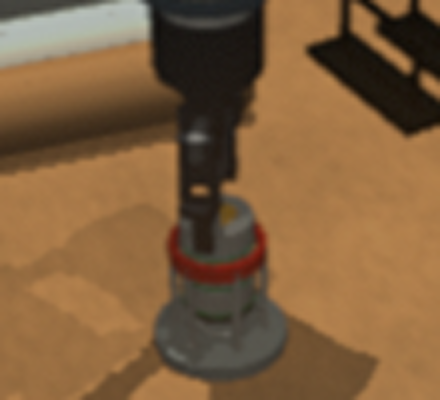

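The fingertips now show at side (231,103), z≈116, with the TCP at 66, so the offset of about 50 mm with the jaws open is consistent. Closing swings them down a few mm, so for tips just above the 91 mm rim I need a TCP of about 52. The opening reading will tell weight (0.64) from collar (0.85).

Emit:
play_rows(moves=[[[0,0,0.7],[0,0,0]],[[0,0,1.4],[0,0,0]],[[0,0,1.4],[0,0,0]],[[0,0,1.4],[0,0,0]]])

```text
time: 3.2
tcp_pos: [471.9, 314.3, 53.1]
orientation: [[-0.893, 0.45, -0.0], [0.45, 0.893, -0.0], [-0.0, -0.0, -1.0]]
force: [-0.0, 0.3, 0.2]
gripper_width: 1.002
```

Emit:
play_rows(moves=[[[0,0,0],[0,0,0]],[[0,0,0],[0,0,0]],[[0,0,0],[0,0,0]]], gripper=0.72)

```text
time: 3.58
tcp_pos: [472.1, 314.3, 53.4]
orientation: [[-0.893, 0.45, 0.0], [0.45, 0.893, 0.0], [-0.0, 0.0, -1.0]]
force: [-0.4, -1.0, 5.4]
gripper_width: 0.72
```

Run:
```python
from h import *
im,d=vision.snapshot("side"); W=world("side",d)
s=ctrl.read_state();print(s["tcp_pos"],s["force"],s["gripper_width"],s["time"])
for v in range(93,118,2): print(v,W[v,225:243:3].round()[:,1:].tolist())
cv2.imwrite("pics/pre4.png",cv2.resize(im[60:130,190:280],(720,560),interpolation=cv2.INTER_CUBIC)[...,::-1])
```

```text
[472.09226402 314.31198474  53.38937867] [-1.05643081  0.1547755   6.08583998] 0.7195744832277178 3.625
93 [[260.0, 158.0], [273.0, 147.0], [271.0, 146.0], [254.0, 156.0], [309.0, 114.0], [310.0, 112.0]]
95 [[268.0, 146.0], [266.0, 145.0], [262.0, 146.0], [250.0, 153.0], [301.0, 113.0], [298.0, 113.0]]
97 [[309.0, 110.0], [259.0, 145.0], [259.0, 142.0], [251.0, 146.0], [297.0, 110.0], [293.0, 111.0]]
99 [[308.0, 104.0], [284.0, 119.0], [277.0, 122.0], [279.0, 119.0], [289.0, 109.0], [290.0, 106.0]]
101 [[310.0, 95.0], [288.0, 110.0], [275.0, 118.0], [276.0, 114.0], [287.0, 104.0], [293.0, 97.0]]
103 [[310.0, 89.0], [291.0, 101.0], [274.0, 112.0], [277.0, 107.0], [288.0, 97.0], [290.0, 93.0]]
105 [[297.0, 92.0], [285.0, 99.0], [274.0, 105.0], [275.0, 102.0], [285.0, 92.0], [283.0, 92.0]]
107 [[300.0, 83.0], [290.0, 89.0], [278.0, 95.0], [279.0, 92.0], [277.0, 91.0], [277.0, 89.0]]
109 [[318.0, 62.0], [285.0, 85.0], [283.0, 84.0], [279.0, 85.0], [278.0, 84.0], [280.0, 80.0]]
111 [[316.0, 57.0], [300.0, 67.0], [293.0, 70.0], [289.0, 71.0], [290.0, 68.0], [293.0, 63.0]]
113 [[320.0, 46.0], [294.0, 65.0], [293.0, 63.0], [290.0, 63.0], [289.0, 62.0], [288.0, 60.0]]
115 [[352.0, 14.0], [293.0, 59.0], [293.0, 56.0], [290.0, 56.0], [292.0, 52.0], [289.0, 52.0]]
117 [[345.0, 12.0], [293.0, 51.0], [293.0, 49.0], [289.0, 49.0], [290.0, 46.0], [286.0, 47.0]]
```

View pics/pre4.png

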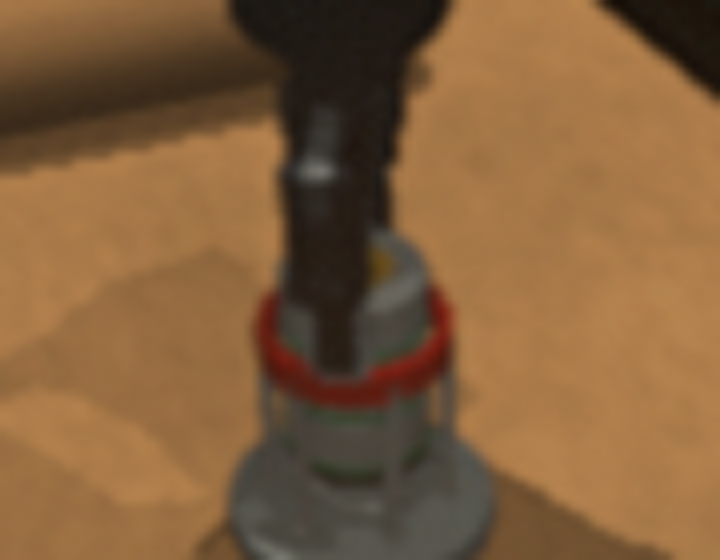

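The opening of 0.72 is already inside the collar, and the tips touch the rim at side (231,107) with about 6 N. I'll lift 4 mm and then close.

Emit:
play_rows(moves=[[[0,0,-0.4],[0,0,0]],[[0,0,-0.4],[0,0,0]]])

```text
time: 3.88
tcp_pos: [472.1, 314.3, 57.4]
orientation: [[-0.893, 0.45, 0.0], [0.45, 0.893, 0.0], [-0.0, 0.0, -1.0]]
force: [0.0, -0.0, -0.5]
gripper_width: 0.72
```

Emit:
play_rows(moves=[[[0,0,0],[0,0,0]],[[0,0,0],[0,0,0]],[[0,0,0],[0,0,0]],[[0,0,0],[0,0,0]],[[0,0,0],[0,0,0]]], gripper=0.3)

```text
time: 4.5
tcp_pos: [472.0, 314.3, 57.1]
orientation: [[-0.893, 0.45, 0.0], [0.45, 0.893, 0.0], [-0.0, 0.0, -1.0]]
force: [1.6, 1.9, 0.3]
gripper_width: 0.609
```

Gripped at 0.61. Lifting slowly now.

Emit:
play_rows(moves=[[[0,0,-0.6],[0,0,0]],[[0,0,-1.5],[0,0,0]],[[0,0,-2.8],[0,0,0]],[[0,0,-4.5],[0,0,0]],[[0,0,-6],[0,0,0]]])

```text
time: 5.12
tcp_pos: [471.9, 314.2, 118.3]
orientation: [[-0.893, 0.45, 0.0], [0.45, 0.893, 0.0], [-0.0, 0.0, -1.0]]
force: [-0.3, 0.0, -4.0]
gripper_width: 0.61
```

Emit:
play_rows(moves=[[[0,0,-1.5],[0,0,0]],[[0,0,-2.5],[0,0,0]],[[0,0,-2.5],[0,0,0]],[[0,0,-2.5],[0,0,0]]])

```text
time: 5.62
tcp_pos: [471.6, 314.1, 141.6]
orientation: [[-0.893, 0.45, -0.001], [0.45, 0.893, -0.0], [0.0, -0.001, -1.0]]
force: [0.5, 1.0, -5.2]
gripper_width: 0.613
```

Run:
```python
from h import *
im,d=vision.snapshot("side"); W=world("side",d); np.savez("lift.npz",im=im,W=W)
s=ctrl.read_state();print(s["tcp_pos"],s["force"],s["gripper_width"],s["time"])
cv2.imwrite("pics/lift.png",cv2.resize(im[20:140,180:290],(660,600),interpolation=cv2.INTER_CUBIC)[...,::-1])
for v in range(44,110,3): print(v,W[v,226:244:3].round()[:,1:].tolist())
```

```text
[471.5550966  314.05740245 141.50188995] [-0.3070821   0.54998388 -4.13229765] 0.6100814869122668 5.675
44 [[279.0, 285.0], [273.0, 287.0], [275.0, 285.0], [289.0, 275.0], [nan, nan], [753.0, 2.0]]
47 [[283.0, 275.0], [268.0, 282.0], [274.0, 277.0], [290.0, 266.0], [326.0, 243.0], [742.0, -4.0]]
50 [[255.0, 283.0], [254.0, 282.0], [250.0, 283.0], [283.0, 262.0], [342.0, 225.0], [600.0, 69.0]]
53 [[255.0, 275.0], [255.0, 274.0], [248.0, 277.0], [281.0, 255.0], [597.0, 63.0], [597.0, 60.0]]
56 [[256.0, 266.0], [252.0, 268.0], [249.0, 268.0], [281.0, 247.0], [584.0, 59.0], [590.0, 53.0]]
59 [[259.0, 257.0], [255.0, 257.0], [251.0, 258.0], [333.0, 206.0], [585.0, 48.0], [587.0, 44.0]]
62 [[260.0, 248.0], [257.0, 248.0], [252.0, 250.0], [333.0, 197.0], [583.0, 37.0], [584.0, 34.0]]
65 [[271.0, 232.0], [266.0, 234.0], [255.0, 239.0], [275.0, 225.0], [315.0, 198.0], [316.0, 195.0]]
68 [[268.0, 226.0], [263.0, 228.0], [261.0, 227.0], [305.0, 197.0], [302.0, 197.0], [299.0, 197.0]]
71 [[302.0, 195.0], [281.0, 207.0], [276.0, 209.0], [294.0, 195.0], [291.0, 195.0], [299.0, 188.0]]
74 [[302.0, 
[... 441 characters left out ...]
 [498.0, 1.0]]
89 [[499.0, 1.0], [340.0, 111.0], [335.0, 112.0], [329.0, 115.0], [330.0, 112.0], [483.0, -0.0]]
92 [[322.0, 116.0], [323.0, 113.0], [317.0, 115.0], [317.0, 113.0], [314.0, 113.0], [312.0, 113.0]]
95 [[314.0, 112.0], [312.0, 111.0], [306.0, 113.0], [302.0, 114.0], [299.0, 115.0], [296.0, 114.0]]
98 [[305.0, 109.0], [294.0, 115.0], [292.0, 114.0], [290.0, 113.0], [287.0, 113.0], [295.0, 105.0]]
101 [[307.0, 97.0], [295.0, 104.0], [292.0, 104.0], [289.0, 104.0], [291.0, 100.0], [295.0, 95.0]]
104 [[299.0, 93.0], [296.0, 93.0], [289.0, 96.0], [288.0, 94.0], [289.0, 91.0], [284.0, 93.0]]
107 [[295.0, 86.0], [290.0, 87.0], [284.0, 90.0], [279.0, 91.0], [277.0, 91.0], [280.0, 86.0]]
```

View pics/lift.png

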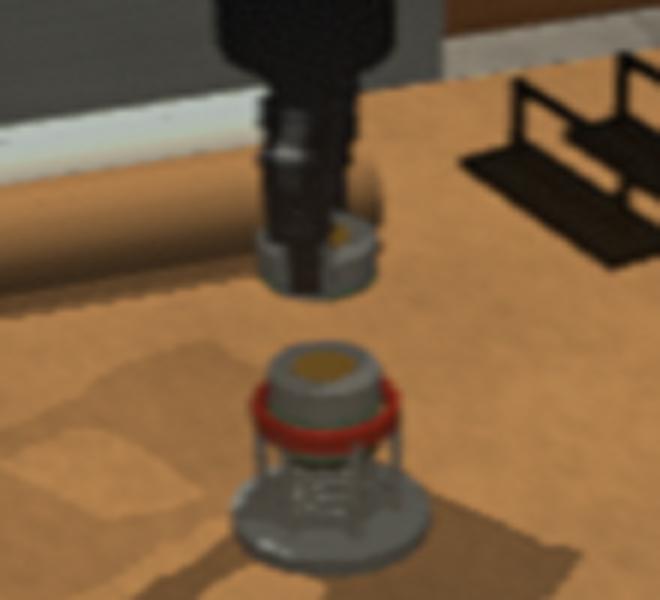

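The lift picture shows the weight held at about z=184 (side 233,63), and the next weight has risen to the rim (side 234,81 to 100). The weight centre is TCP + 43 mm. Carrying it to the pad.

Emit:
play_rows(moves=[[[-1.4,-2.0,0],[0,0,0]],[[-4.0,-5.7,0],[0,0,0]],[[-6.7,-9.6,0],[0,0,0]],[[-9.4,-13.5,0],[0,0,0]],[[-12.1,-17.4,0],[0,0,0]]])

```text
time: 6.3
tcp_pos: [501.5, 102.9, 141.7]
orientation: [[-0.893, 0.45, -0.001], [0.45, 0.893, -0.0], [0.001, -0.0, -1.0]]
force: [0.6, -0.0, -4.4]
gripper_width: 0.611
```

Emit:
play_rows(moves=[[[-2.7,-3.9,0],[0,0,0]],[[-5.4,-7.8,0],[0,0,0]],[[-8.1,-11.7,0],[0,0,0]],[[-10.8,-15.6,0],[0,0,0]],[[-13.4,-19.2,0],[0,0,0]]])

```text
time: 6.92
tcp_pos: [534.7, -129.0, 141.6]
orientation: [[-0.893, 0.45, -0.001], [0.45, 0.893, 0.0], [0.001, -0.0, -1.0]]
force: [1.4, 1.4, -3.9]
gripper_width: 0.609
```

Emit:
play_rows(moves=[[[-2.4,-3.4,0],[0,0,0]],[[-4.8,-6.8,0],[0,0,0]],[[-7.0,-9.9,0],[0,0,0]],[[-8.0,-11.4,0],[0,0,0]],[[-8.0,-11.4,0],[0,0,0]]])

```text
time: 7.55
tcp_pos: [554.8, -265.7, 141.5]
orientation: [[-0.892, 0.451, -0.001], [0.451, 0.892, 0.001], [0.001, 0.0, -1.0]]
force: [0.1, 1.0, -3.7]
gripper_width: 0.608
```

Emit:
play_rows(moves=[[[0,0,2.5],[0,0,0]],[[0,0,5.5],[0,0,0]],[[0,0,8.5],[0,0,0]],[[0,0,10.5],[0,0,0]],[[0,0,10.5],[0,0,0]]])

```text
time: 8.18
tcp_pos: [554.0, -263.3, 35.8]
orientation: [[-0.893, 0.449, -0.003], [0.449, 0.893, 0.002], [0.004, 0.0, -1.0]]
force: [-1.1, -0.8, -4.0]
gripper_width: 0.603
```

Run:
```python
from h import *
im,d=vision.snapshot("side"); W=world("side",d)
s=ctrl.read_state();print(s["tcp_pos"],s["orientation"].round(3).tolist(),s["force"],s["gripper_width"],s["time"])
cv2.imwrite("pics/place.png",cv2.resize(im[160:310,290:410],(640,800),interpolation=cv2.INTER_CUBIC)[::1,...,::-1][200:])
vis=W[160:310,290:410].reshape(-1,3); t=s["tcp_pos"]
n=np.hypot(vis[:,0]-t[0],vis[:,1]-t[1])<34; v=vis[n]; print(np.histogram(v[:,2],np.arange(-5,150,5)))
```

```text
[ 554.73482471 -263.95341718   36.96648888] [[-0.893, 0.449, -0.001], [0.449, 0.893, 0.001], [0.001, 0.0, -1.0]] [ 0.2192775  -0.24031404 -4.85016674] 0.6112513210948107 8.225
(array([  0, 353, 186,   0,   0,   0,   0,   0,   0,   0,   0,   0,   0,
         2,   8,  17,  20,  22,  74, 100,   7,   6,   5,   3,   3,   3,
         3,   2,  21,  34]), array([ -5,   0,   5,  10,  15,  20,  25,  30,  35,  40,  45,  50,  55,
        60,  65,  70,  75,  80,  85,  90,  95, 100, 105, 110, 115, 120,
       125, 130, 135, 140, 145]))
```

View pics/place.png

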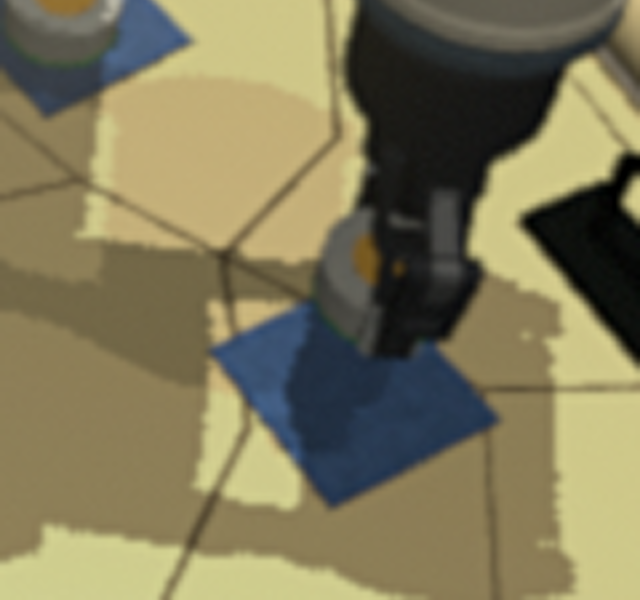

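The weight hangs level at side (360,214), with its bottom at z≈68. Descending towards the pad.

Emit:
play_rows(moves=[[[0,0,1.5],[0,0,0]],[[0,0,3.2],[0,0,0]],[[0,0,4.7],[0,0,0]],[[0,0,5.4],[0,0,0]],[[0,0,5.4],[0,0,0]]])

```text
time: 8.85
tcp_pos: [554.8, -265.0, -17.6]
orientation: [[-0.893, 0.45, -0.001], [0.45, 0.893, 0.001], [0.001, 0.0, -1.0]]
force: [0.2, -0.1, -4.3]
gripper_width: 0.611
```

Run:
```python
from h import *
im,d=vision.snapshot("side"); W=world("side",d)
s=ctrl.read_state();t=s["tcp_pos"];print(t,s["force"],s["gripper_width"],s["time"])
cv2.imwrite("pics/place2.png",cv2.resize(im[215:305,310:400],(600,600),interpolation=cv2.INTER_CUBIC)[...,::-1])
v=W.reshape(-1,3); v=v[(np.hypot(v[:,0]-t[0],v[:,1]-t[1])<34)]; print(np.histogram(v[:,2],np.arange(-6,60,3)))
```

```text
[ 555.09179074 -265.1991081   -17.00079435] [-0.19171171  0.06145535 -3.80944977] 0.6079768440541982 8.9
(array([  0,   0,  19, 120,  21,   1,   2,  11,  12,   7,   8,  10,  14,
        47,  89,  15,   3,   4,   4,   2,   3]), array([-6, -3,  0,  3,  6,  9, 12, 15, 18, 21, 24, 27, 30, 33, 36, 39, 42,
       45, 48, 51, 54, 57]))
```

View pics/place2.png

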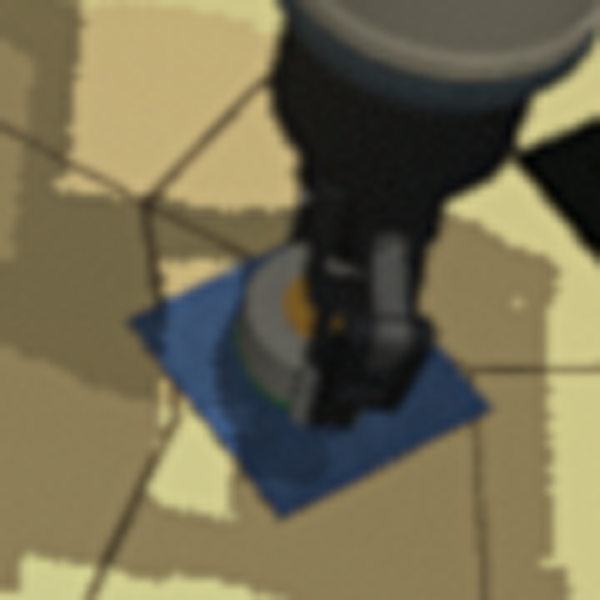

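Its top is at z≈37, so about 9 to 10 mm remain, and it looks centred over the pad (side 356,262). I'll finish slowly on force.

Emit:
play_rows(moves=[[[0,0,0.2],[0,0,0]],[[0,0,0.4],[0,0,0]],[[0,0,0.6],[0,0,0]],[[0,0,0.7],[0,0,0]],[[0,0,0.7],[0,0,0]]])

```text
time: 9.52
tcp_pos: [555.0, -265.1, -24.0]
orientation: [[-0.893, 0.45, -0.0], [0.45, 0.893, 0.0], [0.0, 0.0, -1.0]]
force: [-0.3, 0.5, -3.9]
gripper_width: 0.612
```

Emit:
play_rows(moves=[[[0,0,0.05],[0,0,0]],[[0,0,0.1],[0,0,0]],[[0,0,0.1],[0,0,0]]])

```text
time: 9.9
tcp_pos: [555.1, -265.1, -24.9]
orientation: [[-0.893, 0.45, 0.0], [0.45, 0.893, -0.0], [-0.0, 0.0, -1.0]]
force: [0.0, 0.4, -3.7]
gripper_width: 0.608
```

Emit:
play_rows(moves=[[[0,0,0.05],[0,0,0]],[[0,0,0.1],[0,0,0]],[[0,0,0.1],[0,0,0]]])

```text
time: 10.28
tcp_pos: [555.0, -265.1, -26.0]
orientation: [[-0.893, 0.45, -0.0], [0.45, 0.893, 0.0], [0.0, 0.0, -1.0]]
force: [-0.3, -0.7, -5.7]
gripper_width: 0.608
```

Emit:
play_rows(moves=[[[0,0,0.03],[0,0,0]],[[0,0,0.06],[0,0,0]],[[0,0,0.06],[0,0,0]]])

```text
time: 10.65
tcp_pos: [555.1, -265.2, -26.1]
orientation: [[-0.893, 0.45, 0.0], [0.45, 0.893, -0.0], [-0.0, -0.0, -1.0]]
force: [-2.6, 1.6, 5.1]
gripper_width: 0.611
```

Contact: the force went from -4 to +5 N. Releasing and retreating.

Emit:
play_rows(moves=[[[0,0,0],[0,0,0]],[[0,0,0],[0,0,0]],[[0,0,0],[0,0,0]],[[0,0,0],[0,0,0]]], gripper=0.9)

```text
time: 11.15
tcp_pos: [555.1, -265.1, -26.5]
orientation: [[-0.893, 0.45, -0.0], [0.45, 0.893, 0.0], [0.0, 0.0, -1.0]]
force: [-0.4, -0.5, 0.1]
gripper_width: 0.903
```

Emit:
play_rows(moves=[[[0,0,-1.5],[0,0,0]],[[0,0,-4],[0,0,0]],[[0,0,-8],[0,0,0]],[[0,0,-13],[0,0,0]],[[0,0,-18],[0,0,0]]])

```text
time: 11.78
tcp_pos: [554.9, -265.0, 156.1]
orientation: [[-0.893, 0.45, 0.001], [0.45, 0.893, -0.0], [-0.001, -0.0, -1.0]]
force: [1.0, -0.6, 1.2]
gripper_width: 0.899
```

Emit:
play_rows(moves=[[[4,6,0],[0,0,0]],[[8,12,0],[0,0,0]],[[10,15,0],[0,0,0]],[[10,15,0],[0,0,0]],[[10,15,0],[0,0,0]]])

```text
time: 12.4
tcp_pos: [533.6, -86.4, 154.3]
orientation: [[-0.893, 0.449, 0.001], [0.449, 0.893, -0.001], [-0.001, 0.0, -1.0]]
force: [0.6, -0.7, 0.5]
gripper_width: 0.895
```

Run:
```python
from h import *
s=ctrl.read_state();print(s["tcp_pos"],s["force"],s["gripper_width"],s["time"])
o=[]
for cam in("top","side"):
    im,d=vision.snapshot(cam); W=world(cam,d); o.append(im)
    for n,c,z0 in(("placed",(554.5,-265),20),("done",(525,-41),20),("disp",(472,314),104)):
        v=W.reshape(-1,3); v=v[(np.hypot(v[:,0]-c[0],v[:,1]-c[1])<45)&(v[:,2]>z0)&(v[:,2]<z0+20)]
        if len(v)>10: print(cam,n,len(v),v.mean(0).round(1),((v.min(0)+v.max(0))/2).round(1),np.percentile(v[:,2],[50,90]).round(1))
cv2.imwrite("pics/end.png",np.hstack([cv2.resize(o[0][110:180,230:370],(400,300),interpolation=cv2.INTER_CUBIC),cv2.resize(o[1][70:310,200:400],(400,300),interpolation=cv2.INTER_CUBIC)])[...,::-1])
for cam,b,im in(("top",(312,122,360,168),o[0]),("side",(325,240,390,300),o[1])):
    print(cam,"brass",mid(cam,colour(im,(15,100,100),(35,255,255),(b[0]+10,b[1]+5,b[2]-10,b[3]-10)),28))
```

```text
[533.61140039 -86.38699098 154.3413808 ] [ 0.60706096 -0.71945693  0.54873803] 0.8952231026444959 12.4
top placed 253 [ 557.2 -266.4   28.3] [ 557.6 -267.2   28.4] [28.4 31.9]
side placed 451 [ 552.1 -267.8   28.1] [ 553.4 -265.9   26.5] [28.3 30.3]
side done 315 [520.8 -44.6  28. ] [522.4 -42.5  26.2] [28.3 30.5]
side disp 210 [468.6 309.  112.3] [470.  311.6 110.5] [112.9 114.9]
top brass (68, array([ 557. , -265.8,   28. ]), array([ 557. , -265.1]), array([24., 28.]), 89.7)
side brass (142, array([ 552.7, -257.6,   28. ]), array([ 534.4, -241.9]), array([70., 73.]), 85.7)
```

View pics/end.png

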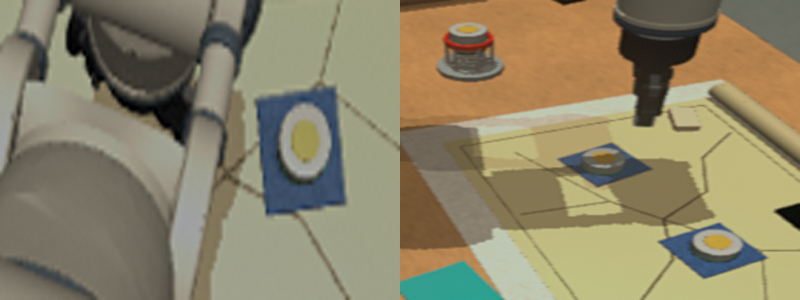

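The weight stands flat and centred on the bare pad, within about 3 mm. The finished weight hasn't moved, the next dispenser weight is up, and the arm is clear at z=154. Handing in.

```bash
python3 -c "
from bench import ctrl; s=ctrl.read_state(); print(s['time'],s['force']); print(ctrl.sign_off())"
```

```text
12.5 [-0.85505698 -0.44720423 -1.11350337]
the job is handed in; nothing more can be done
None
```

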